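# Hold the cuvette block against the photometer's sprung plate for screwing down

## Task

First push the orange cap on the blue cuvette block down until it is fully home. Then set the block flat on the photometer's deck, between the two white lines and with its screw foot towards the deck's open edge, and gently press its front squarely against the sprung steel plate with a steady 9 N or so (6 to 12 N: the plate's face then stands over the green marks; never push the plate to the end of its travel), as a third hand for the colleague who will screw it down. Keep that up for two seconds and let the program finish while still holding and pressing the block there, leaving everything else on the bench as it is.

Things in the scene. Friction and masses are not known exactly. Their poses are not given: they have to be found in the camera images.
- cell: Cuvette block, blue plastic, loose on the bench, 0.25 to 0.5 kg. Body 56 long (its x) x 44 wide (y) x 48 high; origin at the centre of this body's underside, z up. Front face (round window) at x = +28; at the other end a screw foot with two holes, 8 high, 44 wide, sticks out from x = -28 to -45. The orange cap is on its top. Best grasped across the 44 mm width.
- cell_front (a point): Centre of the block's front face (28 ahead of the block's origin, 24 above its underside); axes as the block's.
- cap (a joint): How far the cap has been pushed down, in m: 0 = standing 10 mm proud of the block's top, 0.010 = fully home. A tight push fit in the block: about 7 N moves it, it does not spring back, and it stops hard at the end.
- cap_top (a point): Centre of the flat top of the orange cap, a disc of 34 diameter and 12 thick on the middle of the block; 70 above the block's underside when the cap stands fully proud, 60 when home.
- photometer: Photometer, fixed to the bench. Origin on the bench under its deck, z up, x from the open front edge towards the sprung plate. Grey deck, top at z = 12, from x = -100 to 60, 180 wide (y). White housing behind the plate, x = 62 to 160, 100 wide, 58 high. The block goes on the deck with its x along the photometer's x.
- lane (a point): Point on the deck's top in the middle of the lane (photometer x = -40, y = 0); axes as the photometer's. Two white lines along x with inner edges at y = +-29 mark the lane for the block (44 wide, so 7 to spare each side). Green marks on the deck beside the lane, from photometer x = 30 to 40, y = +-51 to +-89, show where the plate's face stands at 6 to 12 N.
- port_plate: Sprung upright steel plate at the end of the lane, 124 wide, 8 thick, 42 high above the deck. Origin at the centre of its face towards the open edge, at deck level; axes as the photometer's. At rest the face is at photometer x = 20; it slides back along x, up to 30 mm, against a spring of 0.6 N per mm, no preload: 6 N at 10 mm, 9 N at 15, 12 N at 20.
- beaker: Empty glass beaker, 80 diameter, 95 high, loose; origin under its centre. Leave it alone.
- vial0: Amber glass vial with white cap, 26 diameter, 45 high, loose; origin under its centre. Leave it alone.
- vial1: As vial0, with a paper label. Leave it alone.
- vial2: As vial1. Leave it alone.
- bottle: Clear plastic bottle with red cap, 64 diameter, 190 high, loose; origin under its centre. Leave it alone.
- screwdriver: Screwdriver, 180 long, lying on the bench for the colleague; origin under its middle. Leave it alone.
- rack: Blue test-tube rack with capped tubes, 100 x 200, 99 high over the caps; origin under its centre. Leave it alone.
Things that resemble listed ones, but are neither listed nor needed, are in the scene too. Leave any black or pink look-alike of the cell alone.

How it is judged:
On the way, in this order (a step that is already met when the one before it is completed fails the run):
1. the cap is pressed fully home (within 2 mm) (value of joint cap above 0.008 m), for 0.2 s.
2. the block is on the deck in its lane and held against the sprung plate with 6 to 12 N for 1.5 s (value of joint cap above 0.008 m and contact force between cell and port_plate between 6 and 12 N and z of cell in the frame of photometer between 0.008 and 0.016 m and y of cell in the frame of photometer between -0.008 and 0.008 m and x of cell_front in the frame of port_plate above -0.005 m and angle between the x axis of cell and the x axis of photometer, either way round below 0.12 rad and angle between cell's own z axis and vertical below 0.08 rad and contact force between any of the fingers, the arm and cell above 2 N), for 1.5 s.
At the end, for the whole second after the job is handed in: The robot is still holding: the block stands flat on the deck (within 4 mm and 0.08 rad), within 8 mm of the middle of the lane and 0.12 rad of square, cap home within 2 mm, its front against the sprung plate with 6 to 12 N, pushed by the robot and at rest (all of step 2 and linear speed of cell below 0.02 m/s); the arm keeps its last pose, push and grip.
It fails at once if the sprung plate is driven to the end of its travel (28 mm or more) (x of port_plate in the frame of photometer above 0.048 m).
It fails at once if another thing on the bench is shifted by more than 30 mm or knocked over (distance of any of beaker, vial0, vial1, vial2, bottle, screwdriver, rack from where it was at the start of the episode above 0.03 m or angle between any of beaker, vial0, vial1, vial2, bottle, rack's own z axis and vertical above 0.5 rad).
It also fails if it takes over 54 s, if anything falls off the work surface, if the arm or the gripper's body presses on something with over 40 N, if the wrist force passes 120 N, or if a joint passes its speed limit or range.

## Robot

A 7-joint arm with a two-finger parallel gripper is mounted at the origin on the work surface. World frame = base frame: x ahead of the robot, y to its left, z up, the work surface at z = 0. Lengths are in m, angles in rad, forces in N, time in s.
With the tool pointing down it reaches from about 0.4 to 0.85 m from the base axis. Payload 6.9 kg.
Tool frame: the origin (TCP) lies midway between the tips of the shut fingers; the grasp point (between the pads) lies behind it (ctrl.pinch_z is the z of the grasp point in the tool frame, in m); z points along the fingers, y is the line along which they close (so a half turn about z gives the same grasp; the last joint's range is limited). The gripper opens to 85 mm and grips with 20 to 120 N. Pads are 22 mm wide; open, the fingers measure 114 mm over their backs; the gripper's body (76 mm by 85 mm) begins 54 mm behind the grasp point. The pads swing forward as they close: fully open they stand 13 mm farther back than shut.
Start: joints at [-1.234, 0.507, -0.238, 1.5, 0.126, 1.149, -0.155], TCP at [0.144, 0.608, 0.231] pointing down, gripper open.
Joint ranges: [-3.08, 3.08], [-0.24, 2.05], [-1.43, 1.35], [0, 2.5], [-1.52, 4.66], [0.17, 1.96], [-2.89, 2.89]. Speed limits (rad/s): [2.39, 2.39, 3.14, 3.14, 3.14, 3.14, 3.14].

## Interface

Orientations are given as a unit quaternion [w, x, y, z].
In Python, from station import ctrl, get_state, vision, ticket, models gives the robot as it stands. Calls block until the motion is done:
- ctrl.movep(position, orientation): joint-space move of the TCP to a pose.
- ctrl.movel(position, frame=None, max_speed=0.15): straight line of the TCP; frame=None keeps the orientation; max_speed is the mean speed in m/s.
- ctrl.set_joints(angles): joint-space move.
- ctrl.ungrasp() and ctrl.close_gripper(force=None): open the fingers fully, or close them until they stop; force is the grip in N (None keeps the last).
- ctrl.pause(seconds).
- ctrl.ik(position, orientation): joint angles nearest the present ones, or None.
- get_state(): the state.
- vision.grab_frame(name): name is "scene" or "top"; returns (picture, depth): 400x640x3 uint8, blue, green, red; 400x640 float32, m along the optical axis (not along the pixel's ray), 0 where there is no reading.
- vision.camera_info(name): a dict with "mtx" (3x3 intrinsics, pixels), "R" (3x3) and "t" (3): a world point X has camera coordinates R X + t. Camera axes: x right, y down, z forward; pixel columns grow to the right and rows downward; lengths in m; the calibration is good to about 2 mm. A picture is of the moment at which its call begins. camera_info takes no time and is no camera call.
A pose or a line that the arm cannot do raises ctrl.Unreachable and nothing moves.
- ticket.close_job(): hands the job in; it is judged then, once.
Trained networks look in the newest picture that a camera, given by its name, has taken for a name from the list of things; names that differ only in an ending like _2 or _b are one class to them, and where a whole thing is asked for, a point or a joint stands for the part that bears it (a point fixed in the world has none). Each returns a list of dicts, best first, with "p" (0 to 1); they miss things now and then, are a little off and sometimes report something else, mostly with a low value. They report only what shows in the picture. A call takes as long as a camera call. They do not tell look-alikes from the thing itself.
- models.recognise(camera, target): "point" ([column, row] in pixels, amid what is visible of it).
- models.masks_of(camera, target): "mask" (400x640 bool, what is visible of it) and "point" ([column, row] in pixels, amid what is visible of it).
The state is a dict: "time": time; "qpos": joint angles; "qd": joint speeds; "tau": joint torques, N m; "tcp_pos": TCP position; "eef_rot": TCP orientation; "contact_force": force on the tool from outside, world axes, zero at the start; "wrist_torque": the same for the moment, N m; "width": finger opening in m; "gripper_force": force on a finger pad.
Only numpy, scipy, OpenCV 4.12 (cv2) and the standard library are available. Lean on these libraries where they do the work, as an engineer would, in place of code of your own. Each camera call takes 0.05 s, during which the arm holds its last target. There are 200 camera calls.

## Working session

There is one attempt and no reset: what is moved stays moved. The work goes in short steps, each a Python script; the robot and the scene stay as the last script left them, time stands still between calls to the robot, and variables do not carry over. Pictures are saved under pics/ and viewed, at most 10 in all, crops included, and the job is handed in when it is done.

```bash
mkdir -p pics; ls; cat > h.py <<'E'
import numpy as np, cv2
from station import ctrl, get_state, vision, ticket, models
def world(cam, d, uv):
    c=vision.camera_info(cam); K=np.array(c["mtx"]);R=np.array(c["R"]);t=np.array(c["t"])
    uv=np.atleast_2d(uv).astype(int); z=d[uv[:,1],uv[:,0]]
    p=np.linalg.inv(K)@np.c_[uv,np.ones(len(uv))].T*z
    return (R.T@(p-t[:,None])).T
def cloud(cam,d,mask):
    v,u=np.where(mask&(d>0)); return world(cam,d,np.c_[u,v])
E
python3 - <<'E'
from h import *
for n in ("scene","top"):
    im,d=vision.grab_frame(n); cv2.imwrite(f"pics/{n}0.png",im); np.save(f"{n}d.npy",d)
    for t in ("cell","cap","photometer","port_plate","beaker","bottle","rack","vial0","screwdriver"):
        for r in models.masks_of(n,t):
            if r["p"]<.2: continue
            c=cloud(n,d,r["mask"])
            print(n,t,round(r["p"],2),np.round(r["point"]),r["mask"].sum(),*(np.round(np.percentile(c,q,axis=0),3) for q in(2,50,98)) if len(c) else "")
print(get_state()["time"],ctrl.pinch_z, get_state()["eef_rot"])
E
```

```text
pics
scene cell 0.83 [426. 186.] 520 [0.396 0.186 0.002] [0.426 0.22  0.04 ] [0.439 0.258 0.072]
scene cell 0.78 [446. 253.] 559 [0.634 0.216 0.   ] [0.659 0.242 0.046] [0.68  0.29  0.072]
scene cell 0.72 [459. 219.] 405 [0.506 0.271 0.004] [0.542 0.294 0.047] [0.56  0.319 0.072]
scene cap 0.56 [450. 243.] 101 [0.637 0.233 0.063] [0.652 0.247 0.07 ] [0.665 0.261 0.074]
scene cap 0.23 [197. 265.] 1248 [ 0.704 -0.428  0.009] [ 0.737 -0.395  0.115] [ 0.752 -0.373  0.191]
scene photometer 0.96 [347. 227.] 4156 [ 0.452 -0.115  0.008] [ 0.578 -0.021  0.015] [0.71  0.057 0.059]
scene port_plate 0.68 [348. 226.] 429 [ 0.561 -0.079  0.017] [ 0.575 -0.02   0.042] [0.594 0.036 0.057]
scene beaker 0.63 [246. 208.] 928 [ 0.486 -0.336  0.006] [ 0.523 -0.302  0.063] [ 0.56  -0.265  0.096]
scene bottle 0.92 [197. 268.] 1271 [ 0.703 -0.429  0.004] [ 0.736 -0.395  0.114] [ 0.752 -0.373  0.191]
scene rack 0.95 [161. 207.] 3341 [ 0.463 -0.637  0.003] [ 0.53  -0.527  0.065] [ 0.564 -0.439  0.101]
scene vial0 0.72 [489. 259.] 100 [0.667 0.346 0.01 ] [0.68  0.353 0.039] [0.686 0.363 0.048]
scene vial0 0.63
[... 1076 characters left out ...]
7  0.   ] [ 0.53  -0.312  0.042] [ 0.56  -0.264  0.099]
top bottle 0.81 [439. 150.] 741 [ 0.691 -0.469  0.   ] [ 0.711 -0.393  0.122] [ 0.747 -0.373  0.193]
top rack 0.56 [479. 224.] 2702 [ 0.457 -0.632  0.009] [ 0.506 -0.525  0.067] [ 0.56  -0.438  0.103]
top vial0 0.61 [183. 166.] 99 [ 0.664  0.346 -0.   ] [0.672 0.354 0.043] [0.687 0.368 0.052]
top vial0 0.56 [172. 161.] 58 [0.68  0.364 0.03 ] [0.691 0.376 0.045] [0.701 0.386 0.051]
top vial0 0.5 [162. 179.] 96 [0.63  0.391 0.006] [0.641 0.398 0.042] [0.653 0.413 0.05 ]
top screwdriver 0.68 [281. 258.] 324 [0.29 0.04 0.01] [0.402 0.051 0.022] [0.452 0.067 0.03 ]
1.0 -0.0187 [-1.24316131e-05  1.15669038e-01  9.93287810e-01 -5.95327547e-06]
```

```bash
python3 - <<'E'
import cv2,numpy as np
a=cv2.imread("pics/top0.png")[130:290,150:350]; b=cv2.imread("pics/scene0.png")[160:310,310:510]
cv2.imwrite("pics/c0.png",np.vstack([cv2.resize(a,(480,384)[:2][0:2] if 0 else (375,300),interpolation=2),cv2.resize(b,(375,281),interpolation=2)]))
cv2.imwrite("pics/c1.png",cv2.resize(cv2.imread("pics/top0.png")[150:270,160:330],(800,565),interpolation=2))
E
```

```text
(no output)
```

View pics/scene0.png

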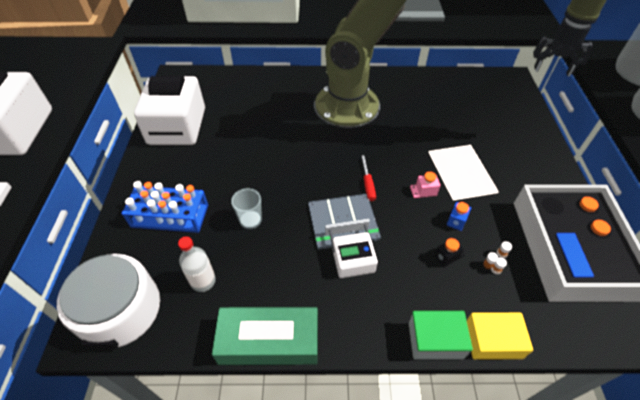

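View pics/c1.png

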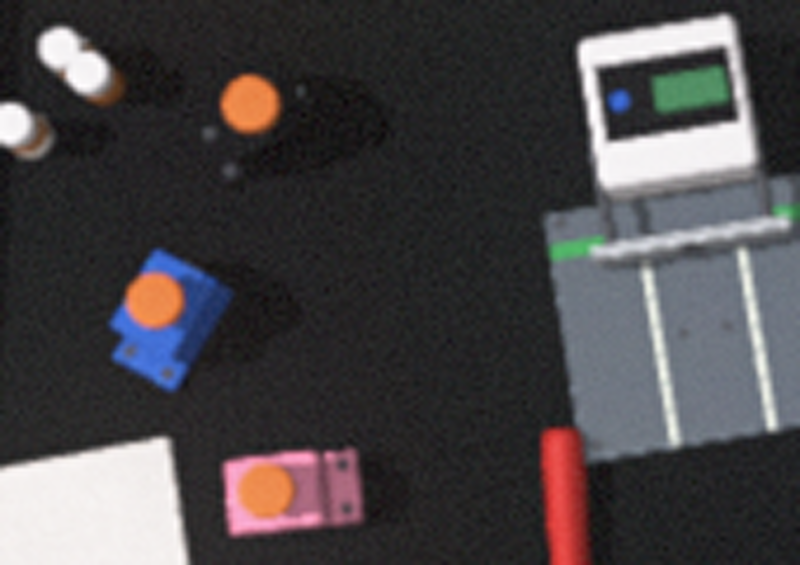

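The scene shows three candidates in the top image: the blue block with its orange cap at (195,217), the pink one at (221,254) and the black one at (210,175). The crop confirms blue. Its foot holes point down-right towards the robot, and the deck's open edge is also on the robot side, next to the screwdriver.

```bash
cat >> h.py <<'E'
from scipy.optimize import minimize
def box(x0,x1,y0,y1,z0,z1): return np.array([[x,y,z] for x in(x0,x1) for y in(y0,y1) for z in(z0,z1)])/1000
a=np.linspace(0,6.28,24)
def cellparts(captop): return [box(-28,28,-22,22,0,48),box(-45,-28,-22,22,0,8),np.vstack([np.c_[17*np.cos(a),17*np.sin(a),0*a+h]/1000 for h in(captop-12,captop)])]
def photparts(px=20): return [box(-100,60,-90,90,0,12),box(62,160,-50,50,0,58),box(px,px+8,-62,62,12,54)]
def sil(cam,parts,p,z=0,S=4):
    c=vision.camera_info(cam); R=np.array(c["R"]); m=np.zeros((400*S,640*S),np.uint8)
    cs,sn=np.cos(p[2]),np.sin(p[2]); Q=np.array([[cs,-sn,0],[sn,cs,0],[0,0,1]])
    for P in parts:
        uv,_=cv2.projectPoints(P@Q.T+[p[0],p[1],z],cv2.Rodrigues(R)[0],np.array(c["t"],float),np.array(c["mtx"],float),None)
        cv2.fillConvexPoly(m,cv2.convexHull(np.round((uv.reshape(-1,2)+.5)*S).astype(np.int32)),1)
    return m
def fit(masks,parts,p0,z=0,S=4):
    big={k:cv2.resize(m.astype(np.uint8),None,fx=S,fy=S,interpolation=0) for k,m in masks.items()}
    def cost(p):
        t=0
        for k,m in big.items():
            s=sil(k,parts,p,z,S); t+=1-(s&m).sum()/(s|m).sum()
        return t
    b=None
    for dy in(-.15,0,.15):
        x=np.add(p0,[0,0,dy]); r=minimize(cost,x,method="Nelder-Mead",options=dict(initial_simplex=np.vstack([x,x+[.01,0,0],x+[0,.01,0],x+[0,0,.12]]),xatol=2e-4,fatol=1e-4))
        if b is None or r.fun<b.fun: b=r
    return b.x,b.fun
def near(cam,t,uv):
    return min((r for r in models.masks_of(cam,t) if r["p"]>.15),key=lambda r:np.hypot(*np.subtract(r["point"],uv)))["mask"]
E
python3 - <<'E'
from h import *
for n in("scene","top"): vision.grab_frame(n)
mc={"scene":near("scene","cell",(459,219)),"top":near("top","cell",(195,217))}
mp={"scene":near("scene","photometer",(347,227)),"top":near("top","photometer",(304,208))}
for k in mc:
    print(k,fit({k:mc[k]},cellparts(70),[.525,.302,-.59]),fit({k:mp[k]},photparts(),[.55,-.02,.15]))
c,e=fit(mc,cellparts(70),[.525,.302,-.59]); p,e2=fit(mp,photparts(),[.55,-.02,.15])
c2,e3=fit(mc,cellparts(70),[.525,.302,-.59+np.pi]); print("flip",e3)
print(c,e,p,e2); np.save("c.npy",c); np.save("p.npy",p)
top=vision.grab_frame("top")[0]; sc=vision.grab_frame("scene")[0]
out=[]
for n,im in(("top",top),("scene",sc)):
    S=4; b=cv2.resize(im,None,fx=S,fy=S,interpolation=2)
    for parts,q in((cellparts(70),c),(photparts(),p)):
        for P in parts:
            cn,_=cv2.findContours(sil(n,[P],q),0,2); cv2.drawContours(b,cn,-1,(0,255,255),1)
    x,y=(165,160) if n=="top" else (300,170)
    out.append(cv2.resize(b[y*S:(y+115)*S,x*S:(x+185)*S],(480,298)))
cv2.imwrite("pics/fit.png",np.vstack(out))
E
```

```text
scene (array([ 0.5257893 ,  0.30110604, -0.49803598]), np.float64(0.07662835249042144)) (array([ 0.54577823, -0.02758282,  0.17434855]), np.float64(0.027594559887929027))
top (array([ 0.53129418,  0.3019835 , -0.49148785]), np.float64(0.08714190539640243)) (array([ 0.55095229, -0.02626261,  0.18397723]), np.float64(0.03557574167897626))
flip 0.4071111831066967
[ 0.52931992  0.30042526 -0.53351569] 0.21519526121357735 [ 0.54806425 -0.02697594  0.17493022] 0.08083679547725009
```

View pics/fit.png

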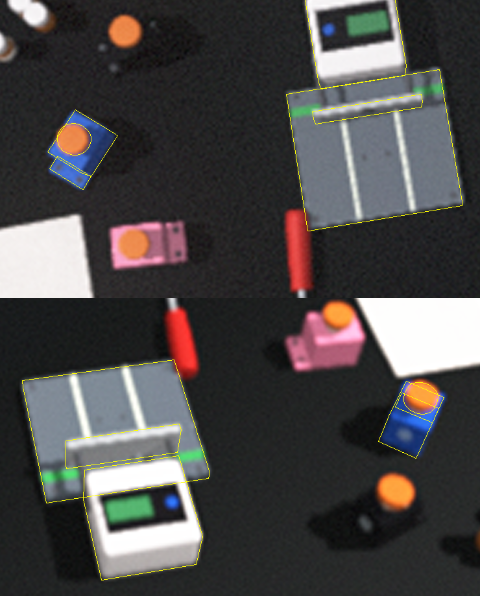

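The outlines fit both views well, so I'll press the cap now.

```bash
cat >> h.py <<'E'
from scipy.spatial.transform import Rotation as Ro
def quat(yaw):  # tool z down, tool y along direction yaw+90deg
    y=np.array([-np.sin(yaw),np.cos(yaw),0]); z=np.array([0,0,-1.]); 
    q=Ro.from_matrix(np.c_[np.cross(y,z),y,z]).as_quat(); return np.r_[q[3],q[:3]]
C=np.array([.5285,.3012,-.505]); 
E
python3 - <<'E'
from h import *
P=np.load("p.npy")
for f in(0,np.pi):
    print(f,[None if q is None else np.round(q,2) for q in (ctrl.ik(np.r_[C[:2],.1],quat(C[2]+f)),ctrl.ik(np.r_[C[:2],.015],quat(C[2]+f)),ctrl.ik(np.r_[P[:2],.1],quat(P[2]+f)),ctrl.ik(np.r_[P[:2],.025],quat(P[2]+f)))])
E
python3 - <<'E'
from h import *
f=min((0,np.pi),key=lambda f:abs(ctrl.ik(np.r_[C[:2],.12],quat(C[2]+f))[6]-0)); np.save("f.npy",f); print(f)
ctrl.close_gripper(); ctrl.movep(np.r_[C[:2],.12],quat(C[2]+f)); ctrl.movel(np.r_[C[:2],.076])
f0=np.array(get_state()["contact_force"]); z=.076
while z>.056:
    z-=.001; ctrl.movel(np.r_[C[:2],z],max_speed=.02); s=get_state(); F=np.array(s["contact_force"])-f0
    print(round(z,4),round(s["tcp_pos"][2],4),np.round(F,1))
    if F[2]>22: break
ctrl.pause(.3); s=get_state(); print(s["tcp_pos"],s["contact_force"],s["time"])
E
```

```text
0 [array([-0.48,  0.61, -0.12,  1.72,  0.09,  0.83,  0.42]), array([-0.49,  0.72, -0.11,  1.78,  0.12,  0.65,  0.39]), array([ 0.03,  0.53, -0.04,  1.88,  0.03,  0.74,  1.72]), array([ 0.1 ,  0.64, -0.15,  1.94,  0.17,  0.57,  1.58])]
3.141592653589793 [array([-1.15,  0.9 ,  1.15,  1.72, -0.9 ,  1.15, -1.8 ]), array([-1.14,  1.05,  1.15,  1.79, -1.09,  1.1 , -1.65]), array([-0.35,  0.59,  0.55,  1.88, -0.43,  0.79, -0.96]), array([-0.28,  0.69,  0.45,  1.94, -0.5 ,  0.62, -0.9 ])]
0
0.075 0.0759 [-1.  -0.2  0.4]
0.074 0.0742 [-1.   0.8 -0.2]
0.073 0.0729 [-1.5  1.1 -0.3]
0.072 0.0719 [-0.8 -0.2  0.5]
0.071 0.0709 [-0.1  1.1  0.4]
0.07 0.0699 [-0.6  1.4  0.7]
0.069 0.069 [0.3 0.9 0.4]
0.068 0.0683 [-1.  -0.1  4.4]
0.067 0.0674 [-2.2 -0.9  5.3]
0.066 0.0664 [-1.5 -0.   5.8]
0.065 0.0654 [-0.9  0.2  5.2]
0.064 0.0644 [-0.6  0.2  5.3]
0.063 0.0634 [-1.1 -0.1  4.9]
0.062 0.0624 [-0.7 -0.4  5.7]
0.061 0.0614 [-1.9  0.4  6.5]
0.06 0.0604 [-1.7 -0.   5.8]
0.059 0.0601 [-3.2 -1.7 10.4]
0.058 0.0599 [-5.6 -2.3 18.5]
0.057 0.0599 [-7.4 -3.6 25.7]
[0.52876196 0.30133109 0.05986989] [-5.45180617 -4.36532058 26.72661196] 9.4917
```

```bash
python3 - <<'E'
from h import *
ctrl.movel(np.r_[C[:2],.12]); ctrl.ungrasp(); f0=np.array(get_state()["contact_force"])
ctrl.movel(np.r_[C[:2],.012],max_speed=.08); print(np.array(get_state()["contact_force"])-f0)
ctrl.close_gripper(40); s=get_state(); print(s["width"],s["gripper_force"])
ctrl.movel(np.r_[C[:2],.11],max_speed=.08); s=get_state(); print(s["width"],s["gripper_force"],np.array(s["contact_force"])-f0,s["time"])
for n in("scene","top"):
    im,d=vision.grab_frame(n); cv2.imwrite(f"pics/{n}g.png",im)
a=cv2.resize(cv2.imread("pics/sceneg.png")[130:280,400:560],(400,375),interpolation=2);b=cv2.resize(cv2.imread("pics/topg.png")[150:270,140:270],(400,370),interpolation=2)[:370]
cv2.imwrite("pics/g.png",np.hstack([a[:370],b]))
E
```

```text
[-0.75799322  0.04403407  0.16608385]
0.04336908255791179 42.020689845085144
0.04373658077861737 41.29539906978607 [ 0.03405895  1.09055956 -2.25372791] 14.1833
```

View pics/g.png

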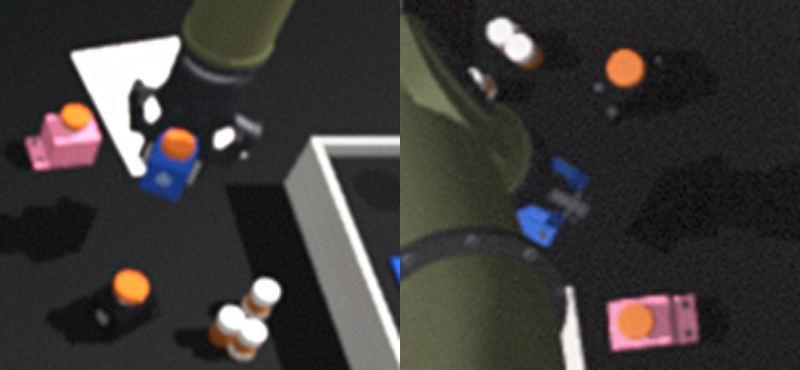

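Held upright, cap home. Next I carry it to the lane and set it down.

```bash
cat >> h.py <<'E'
def pt(P,x,y,z): return np.array([P[0]+np.cos(P[2])*x-np.sin(P[2])*y,P[1]+np.sin(P[2])*x+np.cos(P[2])*y,z])
E
python3 - <<'E'
from h import *
P=np.load("p.npy"); ctrl.close_gripper(60)
ctrl.movep(pt(P,-45,0,.12)*[1,1,1] if 0 else pt(P,-.045,0,.12),quat(P[2])); ctrl.movel(pt(P,-.045,0,.032),max_speed=.08)
ctrl.pause(.2); f0=np.array(get_state()["contact_force"]); z=.032; print(f0)
while z>.019:
    z-=.001; ctrl.movel(pt(P,-.045,0,z),max_speed=.02); s=get_state(); F=np.array(s["contact_force"])-f0
    print(round(z,4),round(s["tcp_pos"][2],4),np.round(F,1))
    if F[2]>3: break
print(s["width"],s["time"],s["tcp_pos"]-pt(P,-.045,0,z))
for n in("scene","top"):
    im,d=vision.grab_frame(n); cv2.imwrite(f"pics/{n}p.png",im)
    for t in ("photometer","port_plate"): 
        for r in models.masks_of(n,t)[:1]: print(n,t,r["p"],r["point"])
a=cv2.resize(cv2.imread("pics/scenep.png")[170:280,290:400],(400,400),interpolation=2);b=cv2.resize(cv2.imread("pics/topp.png")[160:270,255:365],(400,400),interpolation=2)
cv2.imwrite("pics/p.png",np.hstack([a,b]))
E
```

```text
[ 0.08100764 -0.04734409 -2.75906612]
0.031 0.031 [ 1.4 -0.3  0.3]
0.03 0.0299 [-0.   0.1  0.1]
0.029 0.0289 [-0.6 -0.1 -0.5]
0.028 0.0279 [0.  0.4 0.4]
0.027 0.0269 [-0.3 -0.8 -0.2]
0.026 0.0259 [-0.9  0.1 -1.5]
0.025 0.0249 [-1.   0.1  0.5]
0.024 0.0244 [-1.6 -0.3  7.4]
0.043029889397161805 19.225 [1.13783334e-04 1.63741503e-06 4.15873045e-04]
scene photometer 0.66 [349.6, 233.9]
scene port_plate 0.9 [346.2, 225.3]
top photometer 0.59 [296.2, 179.4]
top port_plate 0.2 [161.8, 176.3]
```

View pics/p.png

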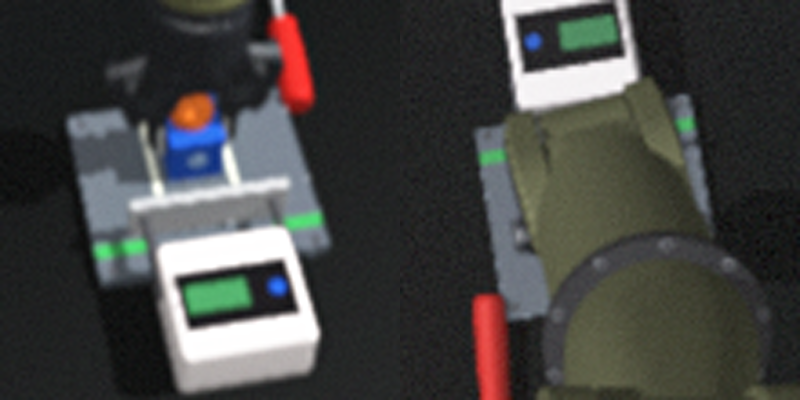

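The scene crop shows the block inside the white lines and centred to about 1 mm, with its front at (193,160) facing the plate. Now the push.

```bash
python3 - <<'E'
from h import *
P=np.load("p.npy"); u=np.array([np.cos(P[2]),np.sin(P[2]),0]); z=.0246
ctrl.movel(pt(P,-.045,0,z),max_speed=.02)
x=-.045; base=[]; 
def meas(n=6):
    L=[]
    for _ in range(n): ctrl.pause(.02); L.append(get_state()["contact_force"])
    return np.mean(L,0)
while x<.012:
    x+=.003 if x<-.017 else .0015
    ctrl.movel(pt(P,x,0,z),max_speed=.03); F=meas(); s=get_state()
    xm=(s["tcp_pos"]-pt(P,0,0,0))@u; fx=-F@u
    if x<-.017: base.append(fx)
    print(round(x,4),round(xm,4),round(s["tcp_pos"][2],4),round(fx,2),np.round(F,1))
    if fx-np.mean(base)>8.3: break
print("base",np.mean(base),s["time"])
im,d=vision.grab_frame("scene"); cv2.imwrite("pics/q.png",cv2.resize(im[170:280,290:400],(560,560),interpolation=2))
E
```

```text
-0.042 -0.0417 0.0245 -0.17 [ 0.2  0.  -2.4]
-0.039 -0.0388 0.0245 0.06 [-0.  -0.1 -3. ]
-0.036 -0.0359 0.0246 -0.11 [ 0.1  0.1 -2.9]
-0.033 -0.033 0.0246 -0.1 [ 0.   0.3 -3.1]
-0.03 -0.03 0.0246 0.33 [-0.4  0.2 -3. ]
-0.027 -0.027 0.0246 0.4 [-0.4 -0.2 -2.6]
-0.024 -0.024 0.0246 -0.08 [ 0.1 -0.1 -2.7]
-0.021 -0.021 0.0246 -0.05 [ 0.1 -0.2 -3. ]
-0.018 -0.018 0.0246 0.39 [-0.4  0.1 -3.2]
-0.015 -0.015 0.0246 -0.25 [ 0.3 -0.  -2.8]
-0.0135 -0.0135 0.0246 -0.27 [ 0.3  0.1 -2.9]
-0.012 -0.012 0.0246 -0.04 [ 0.1 -0.1 -2.5]
-0.0105 -0.0105 0.0246 -0.09 [ 0.1 -0.  -2.9]
-0.009 -0.009 0.0246 -0.04 [ 0.   0.1 -3.1]
-0.0075 -0.0075 0.0246 0.39 [-0.4  0.2 -2.8]
-0.006 -0.006 0.0246 0.0 [-0.   0.1 -2.7]
-0.0045 -0.0047 0.0246 0.96 [-0.9 -0.6 -2.9]
-0.003 -0.0032 0.0245 1.57 [-1.5 -0.4 -2.2]
-0.0015 -0.0018 0.0245 2.68 [-2.7 -0.2 -2.4]
0.0 -0.0003 0.0245 3.2 [-3.2 -0.5 -2.5]
0.0015 0.0012 0.0245 4.31 [-4.3 -0.3 -2.3]
0.003 0.0026 0.0245 5.44 [-5.4 -0.8 -1.9]
0.0045 0.0038 0.0245 5.73 [-5.7 -0.6 -1.4]
0.006 0.0051 0.0245 6.58 [-6.5 -0.8 -0.6]
0.0075 0.0063 0.0245 7.26 [-7.3 -0.6  0.2]
0.009 0.0077 0.0245 7.7 [-7.6 -1.   0.5]
0.0105 0.0088 0.0245 8.74 [-8.7 -1.   1.7]
base 0.07369253049681482 29.225
```

View pics/q.png

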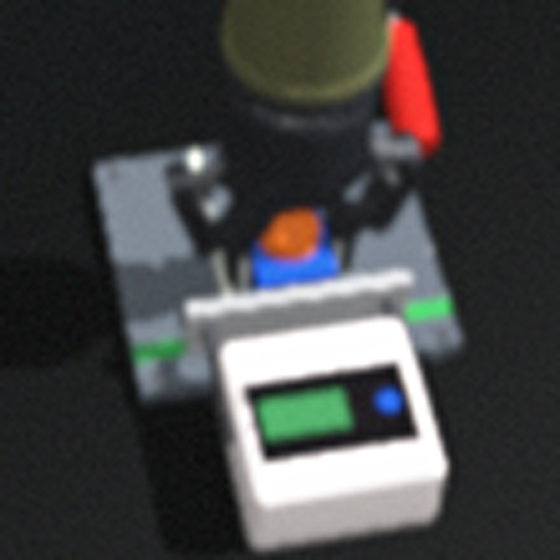

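```bash
cat >> h.py <<'E'
def look(tag,d,im=None):
    P=np.load("p.npy"); X=cloud("scene",d,np.ones((400,640),bool)); c,s=np.cos(P[2]),np.sin(P[2])
    X=X-[P[0],P[1],0]; L=np.c_[c*X[:,0]+s*X[:,1],-s*X[:,0]+c*X[:,1],X[:,2]]*1000
    m=(L[:,2]>49)&(L[:,2]<58)&(abs(L[:,1])<60)&(abs(L[:,1])>28)&(L[:,0]>5)&(L[:,0]<56)
    print(tag,"plate x",m.sum(),np.median(L[m,0]),*[round(float(np.median(L[m&(L[:,1]*k>0),0])),1) for k in(1,-1)])
    if im is not None:
        hsv=cv2.cvtColor(im,cv2.COLOR_BGR2HSV)[d>0] if 0 else cv2.cvtColor(im,cv2.COLOR_BGR2HSV)
        v,u=np.where(d>0); h=hsv[v,u]; b=(h[:,0]>105)&(h[:,0]<130)&(h[:,1]>150)&(h[:,2]>60)&(abs(L[:,1])<35)&(L[:,0]>-90)&(L[:,0]<50)&(L[:,2]>55)&(L[:,2]<68)
        B=L[b]; print("blue",len(B),B.mean(0).round(1),np.percentile(B,[5,95],axis=0).round(1).tolist(),"fit z~x,y",np.linalg.lstsq(np.c_[B[:,:2],np.ones(len(B))],B[:,2],rcond=None)[0].round(3))
E
python3 - <<'E'
from h import *
P=np.load("p.npy")
look("rest",np.load("scened.npy"))
im,d=vision.grab_frame("scene"); look("now",d,im)
for x in(.0115,.0125):
    ctrl.movel(pt(P,x,0,.0246),max_speed=.02)
    L=[]
    for _ in range(10): ctrl.pause(.02); L.append(get_state()["contact_force"])
    print(x,np.mean(L,0).round(2))
im,d=vision.grab_frame("scene"); look("after",d,im)
s=get_state();print(s["time"],s["width"],s["gripper_force"],s["wrist_torque"])
E
```

```text
rest plate x 75 25.326113252201903 25.2 25.5
now plate x 83 39.12252757905889 38.9 39.9
blue 75 [26.5  1.2 59.6] [[13.2, -19.1, 56.4], [34.0, 21.5, 62.9]] fit z~x,y [-4.3000e-02  9.0000e-03  6.0737e+01]
0.0115 [-9.84 -1.14  2.83]
0.0125 [-10.71  -0.94   3.7 ]
after plate x 84 40.87013973974193 41.4 40.3
blue 78 [28.9  0.  60.4] [[16.8, -19.5, 57.1], [36.0, 21.2, 63.5]] fit z~x,y [-2.1000e-02 -1.0000e-02  6.0989e+01]
30.2083 0.04306431892287771 66.76069736480713 [-0.26549176  2.00048113 -0.14125872]
```

The plate has moved back 15.5 mm, so the spring gives about 9.3 N, and the wrist reads 10.7 N including deck friction. The block is flat and centred, so I'll hold and hand in.

```bash
python3 - <<'E'
from h import *
for _ in range(5): ctrl.pause(.5); print(np.round(get_state()["contact_force"],1))
im,d=vision.grab_frame("scene"); look("hold",d,im)
print(get_state()["time"]); print(ticket.close_job())
E
```

```text
[-10.3  -0.9   4.4]
[-11.   -1.6   4.4]
[-10.7  -0.2   3.9]
[-10.9  -0.9   5.2]
[-11.5  -1.7   3.6]
hold plate x 85 40.970920687848604 39.7 41.3
blue 78 [28.   0.4 59.5] [[16.8, -19.6, 56.7], [35.3, 20.9, 62.2]] fit z~x,y [-1.7000e-02 -1.1000e-02  5.9966e+01]
32.7583
the job is handed in; nothing more can be done
None
```

I pressed the cap home, set the block flat in its lane, and handed the job in at about 33 s with the arm still pressing it against the sprung plate at an estimated 9 N; no verdict came back.

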